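# Make up two changeover kits at the tapping bench

## Task

Make up the two changeover kits. Cardboard two-bay tray: the clamp block in the bay nearer the robot and the round shaft collar in the far bay. Grey three-bay tray: the slotted nut in the bay nearest the robot, the tap adapter (pull it up out of its snug black holder) standing upright in the middle bay, and the hexagon nut in the far bay; set every part down gently with its base flat on its bay's floor, never dropping it, and let go.

Things in the scene. Friction and masses are not known exactly. Their poses are not given: they have to be found in the camera images.
- duo_tray: Shallow brown cardboard tray, fixed to the table, 164 mm long (its x) by 84 mm wide (its y), rim 12 mm high, floor 4 mm thick, all walls 4 mm. One cross wall makes two bays, each 76 x 76 mm inside; bay centres at x = -40 mm (nearer the robot) and x = +40 mm (far). Origin at the centre of its underside, on the table; its x axis points away from the robot, to within 0.25 rad. It may be on either side of the table.
- trio_tray: Shallow grey plastic tray, fixed to the table, 214 mm long (its x) by 74 mm wide (its y), rim 12 mm high, floor 4 mm thick, all walls 4 mm. Two cross walls make three bays in a row, each 66 x 66 mm inside; bay centres at x = -70 mm (nearest the robot), 0 (middle) and +70 mm (far). Origin at the centre of its underside, on the table; its x axis points away from the robot, to within 0.25 rad. It may be on either side of the table.
- holder: Black square plastic block, 70 x 70 x 34 mm high, fixed to the table, with one socket in the middle in which the tap adapter stands; socket floor 6 mm above the table, 28 mm deep. Two sprung rubber pads in the socket (at its x sides) grip the adapter's shank: pulling it straight up takes up to about 10 N (its weight included), easing as it rises, until it is free 28 mm up. Origin at the centre of its underside.
- adapter_mid (a point): Steel tap adapter standing upright in the holder, round, 70 mm tall, 0.25 kg: shank 30 mm diameter for the lower 32 mm, flange 38 mm diameter from 32 to 40 mm, then a neck of 22 mm diameter from 40 mm to its top at 70 mm. Only flange and neck stand out of the holder (its underside starts 6 mm above the table). The point is on its axis, half-way up (35 mm above its underside). z up along its axis.
- clamp_mid (a point): Steel clamp block: a hub 34 mm long (x), 28 mm wide (y), 30 mm tall with a round dark hole in its top, and at each end along x a 14 mm long, 12 mm high foot with a small hole, making 62 mm long by 28 mm wide overall; 0.24 kg. It starts with its base flat on the table, axis z up. The point is at its centre, 15 mm above its underside.
- slotnut_mid (a point): Steel slotted nut: a block 40 mm long (x), 28 mm wide (y), 30 mm tall, with an 8 mm wide, 8 mm deep slot along x in its top; 0.22 kg. It starts with its base flat on the table, axis z up. The point is at its centre, 15 mm above its underside.
- hexnut_mid (a point): Tall hexagon nut, pale metal, 26 mm across flats, 30 mm tall, one pair of flats facing +y and -y of its frame, dark hole in its top; 0.13 kg. It starts with its base flat on the table, axis z up. The point is at its centre, 15 mm above its underside.
- collar_mid (a point): Round steel shaft collar, 44 mm outer diameter, 20 mm bore, 30 mm tall; 0.27 kg. It starts with its base flat on the table, axis z up. The point is on its axis, 15 mm above its underside.
Mind the look-alikes: they are no part of the job. Leave any blue, purple or red look-alike of the part that bears clamp_mid alone.

How it is judged:
At the end, for the whole second after the job is handed in: Each part rests in its own bay: centre within 26 mm (cardboard tray) or 22 mm (grey tray) of the bay centre along each tray axis, height within 4 mm of lying on the bay floor, upright to 0.12 rad, released and at rest (x of clamp_mid in the frame of duo_tray between -0.066 and -0.014 m and y of clamp_mid in the frame of duo_tray between -0.026 and 0.026 m and z of clamp_mid in the frame of duo_tray between 0.015 and 0.023 m and angle between each of clamp_mid, collar_mid, slotnut_mid, adapter_mid, hexnut_mid's own z axis and vertical below 0.12 rad and linear speed of each of clamp, collar, slotnut, adapter, hexnut below 0.02 m/s and angular speed of each of clamp, collar, slotnut, adapter, hexnut below 0.2 rad/s and x of collar_mid in the frame of duo_tray between 0.014 and 0.066 m and y of collar_mid in the frame of duo_tray between -0.026 and 0.026 m and z of collar_mid in the frame of duo_tray between 0.015 and 0.023 m and x of slotnut_mid in the frame of trio_tray between -0.092 and -0.048 m and y of slotnut_mid in the frame of trio_tray between -0.022 and 0.022 m and z of slotnut_mid in the frame of trio_tray between 0.015 and 0.023 m and x of adapter_mid in the frame of trio_tray between -0.022 and 0.022 m and y of adapter_mid in the frame of trio_tray between -0.022 and 0.022 m and z of adapter_mid in the frame of trio_tray between 0.035 and 0.043 m and x of hexnut_mid in the frame of trio_tray between 0.048 and 0.092 m and y of hexnut_mid in the frame of trio_tray between -0.022 and 0.022 m and z of hexnut_mid in the frame of trio_tray between 0.015 and 0.023 m); the robot touches nothing.
It fails at once if the clamp block falls freely (faster than 0.7 m/s with no finger on it, a drop of about 25 mm) (contact force between clamp and the fingers below 0.05 N and linear speed of clamp above 0.7 m/s).
It fails at once if the collar falls freely (faster than 0.7 m/s with no finger on it, a drop of about 25 mm) (contact force between collar and the fingers below 0.05 N and linear speed of collar above 0.7 m/s).
It fails at once if the slotted nut falls freely (faster than 0.7 m/s with no finger on it, a drop of about 25 mm) (contact force between slotnut and the fingers below 0.05 N and linear speed of slotnut above 0.7 m/s).
It fails at once if the adapter falls freely (faster than 0.7 m/s with no finger on it, a drop of about 25 mm) (contact force between adapter and the fingers below 0.05 N and linear speed of adapter above 0.7 m/s).
It fails at once if the hexagon nut falls freely (faster than 0.7 m/s with no finger on it, a drop of about 25 mm) (contact force between hexnut and the fingers below 0.05 N and linear speed of hexnut above 0.7 m/s).
It also fails if it takes over 136 s, if anything falls off the work surface, if the arm or the gripper's body presses on something with over 40 N, if the wrist force passes 120 N, or if a joint passes its speed limit or range.

## Robot

A 7-joint arm with a two-finger parallel gripper is mounted at the origin on the work surface. World frame = base frame: x ahead of the robot, y to its left, z up, the work surface at z = 0. Lengths are in m, angles in rad, forces in N, time in s.
With the tool pointing down it reaches from about 0.425 to 1.025 m from the base axis. Payload 3.6 kg.
Tool frame: the origin (TCP) lies at the very end of the fingers, on their centre line; the grasp point (between the pads) lies 19 mm behind it (grip_depth is the distance from the TCP to the grasp point, in m); z points along the fingers, y is the line along which they close (so a half turn about z gives the same grasp; the last joint's range is limited). The gripper opens to 85 mm and grips with 20 to 120 N. Pads are 22 mm wide; open, the fingers measure 114 mm over their backs; the gripper's body (76 mm by 85 mm) begins 54 mm behind the grasp point. The pads swing forward as they close: fully open they stand 13 mm farther back than shut.
Start: joints at [-0.093, 0.591, 0.048, 1.609, -0.033, 0.943, -0.034], TCP at [0.725, 0, 0.231] pointing down, gripper open.
Joint ranges: [-2.69, 2.69], [-0.47, 2.24], [-1.27, 1.36], [0.19, 2.51], [-1.53, 4.68], [0.08, 2.07], [-3.09, 3.09]. Speed limits (rad/s): [2.57, 2.57, 3.14, 3.14, 3.14, 3.14, 3.14].

## Interface

Orientations are given as a 3x3 rotation matrix whose columns are the frame's x, y, z axes.
In Python, from rig import * gives the robot as it stands. Calls block until the motion is done:
- move_ptp(position, orientation): joint-space move of the TCP to a pose.
- move_l(position, v=0.15, frame=None): straight line of the TCP; frame=None keeps the orientation; v is the mean speed in m/s.
- movej(angles): joint-space move.
- gripper_to(opening, grip_force=None): finger opening in m; grip_force is the grip in N (None keeps the last); returns when the fingers have stopped.
- wait(seconds).
- inverse_kinematics(position, orientation): joint angles nearest the present ones, or None.
- snapshot(name): name is "scene" or "side" or "wrist"; returns the picture (384x512x3 uint8, blue, green, red); there is no depth.
- get_calibration(name): a dict with "vfov" (degrees; the focal length in pixels is half the picture's height over the tangent of half this angle, whatever the lens; pixels are square), "cx", "cy" (the principal point, pixels), "world_to_cam" (4x4, takes a point from world to camera coordinates). Camera axes: x right, y up, looking along -z (the intrinsics and any distortion apply to the point x, -y, -z); pixel columns grow to the right and rows downward; lengths in m; the calibration is good to about 2 mm. The wrist camera is an equidistant fisheye: a pixel r from the principal point sees the ray r / f radians off the axis. A picture is of the moment at which its call begins: read the wrist's pose just before it. get_calibration takes no time and is no camera call; for the wrist camera it gives the pose at the moment of the call.
A pose or a line that the arm cannot do raises MotionError and nothing moves.
- finish_job(): hands the job in; it is judged then, once.
Readings, each from a call of its own:
- get_time_s(): time.
- get_joints(): joint angles.
- get_qvel(): joint speeds.
- get_effort(): joint torques, N m.
- get_tool_pos(): TCP position.
- get_orientation(): TCP orientation.
- get_ft_force(): force on the tool from outside, world axes, zero at the start.
- get_ft_torque(): the same for the moment, N m.
- get_opening(): finger opening in m.
- get_gripper_force(): force on a finger pad.
Only numpy, scipy, OpenCV 4.12 (cv2) and the standard library are available. Lean on these libraries where they do the work, as an engineer would, in place of code of your own. Each camera call takes 0.05 s, during which the arm holds its last target. There are 200 camera calls.

## Working session

There is one attempt and no reset: what is moved stays moved. The work goes in short steps, each a Python script; the robot and the scene stay as the last script left them, time stands still between calls to the robot, and variables do not carry over. Pictures are saved under pics/ and viewed, at most 14 in all, crops included, and the job is handed in when it is done.

```bash
mkdir -p pics; ls
python3 - <<'E'
from rig import *
import cv2,numpy as np
for n in ("scene","side","wrist"):
    c=get_calibration(n); print(n,c["vfov"],c["cx"],c["cy"],np.round(c["world_to_cam"],3).tolist(), [k for k in c])
    cv2.imwrite(f"pics/{n}0.png",snapshot(n))
a=cv2.imread("pics/scene0.png");
cv2.imwrite("pics/scene0b.png",cv2.resize(a,(800,600),interpolation=cv2.INTER_CUBIC))
a=cv2.imread("pics/side0.png");
cv2.imwrite("pics/side0b.png",cv2.resize(a,(800,600),interpolation=cv2.INTER_CUBIC))
print(get_orientation(),get_time_s())
E
```

```text
pics
scene 50.784455208078796 260.1761737653041 197.3929395297538 [[-0.721, 0.693, 0.013, 0.393], [-0.345, -0.374, 0.861, 0.107], [0.601, 0.616, 0.509, -1.21], [0.0, 0.0, 0.0, 1.0]] ['vfov', 'cx', 'cy', 'world_to_cam']
side 55.56264468776781 250.26514867721056 191.85909951961006 [[0.955, -0.296, 0.021, -0.52], [0.162, 0.581, 0.797, -0.139], [-0.248, -0.758, 0.603, -0.684], [0.0, 0.0, 0.0, 1.0]] ['vfov', 'cx', 'cy', 'world_to_cam']
wrist 65.70646984690485 255.36159787363047 190.6385936650671 [[1.0, 0.001, -0.002, -0.724], [-0.001, 0.958, -0.285, 0.037], [0.001, 0.285, 0.958, -0.379], [0.0, 0.0, 0.0, 1.0]] ['vfov', 'cx', 'cy', 'world_to_cam']
[[-8.25038739e-05  9.99998332e-01 -1.82460053e-03]
 [ 9.99999993e-01  8.23567740e-05 -8.06952757e-05]
 [-8.05448729e-05 -1.82460717e-03 -9.99998332e-01]] 0.15
```

View pics/scene0b.png

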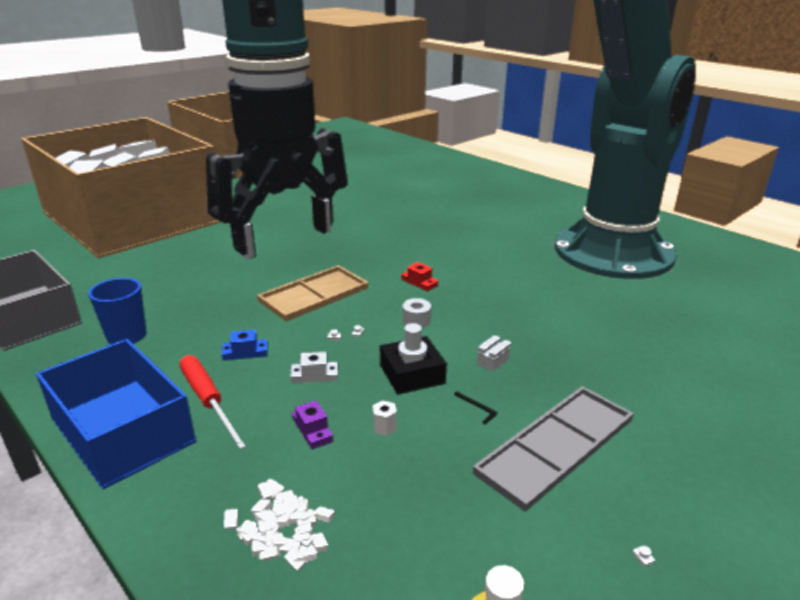

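View pics/side0b.png

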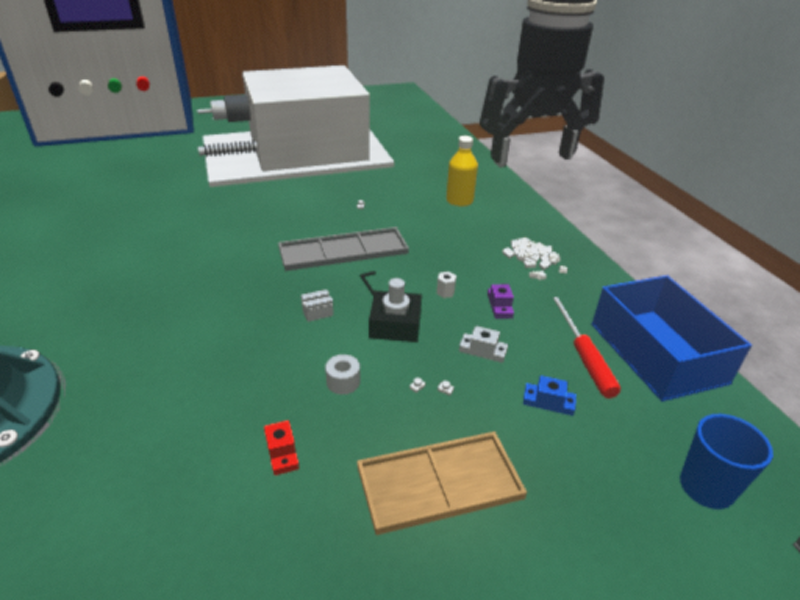

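View pics/wrist0.png

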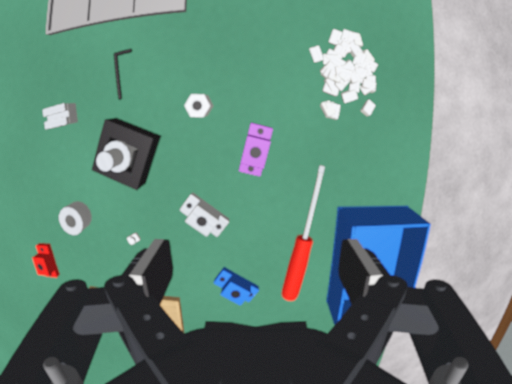

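The scene view (800 px scale) shows the steel clamp at (314,367), with blue (245,345), purple (312,425) and red (420,276) look-alikes. The hexagon nut is at (385,417), the slotted nut at (493,352), the collar at (417,312) and the adapter in its black holder at (412,350). The cardboard tray is at (313,292) and the grey tray at (555,447). In the wrist view, the clamp is at (204,215), the hexagon nut at (197,105), the slotted nut at (60,115), the collar at (75,218) and the adapter at (113,157).

```bash
cat > h.py <<'E'
from rig import *
import cv2, numpy as np
def ray(name,px,c=None):
    c=c or get_calibration(name); f=192/np.tan(np.radians(c["vfov"])/2)
    d=np.array([px[0]-c["cx"],px[1]-c["cy"]])
    if name=="wrist":
        r=np.hypot(*d); t=r/f; v=np.array([*(d/max(r,1e-9)*np.sin(t)),np.cos(t)])
    else: v=np.array([d[0]/f,d[1]/f,1.])
    v=v*[1,-1,-1]; M=np.array(c["world_to_cam"]); R=M[:3,:3]
    return -R.T@M[:3,3], R.T@v
def unproj(name,px,z,c=None):
    o,v=ray(name,px,c); return o+v*(z-o[2])/v[2]
def proj(name,P,c=None):
    c=c or get_calibration(name); f=192/np.tan(np.radians(c["vfov"])/2)
    M=np.array(c["world_to_cam"]); p=(M[:3,:3]@np.array(P).T).T+M[:3,3]; p=p*[1,-1,-1]
    if name=="wrist":
        r=np.hypot(p[:,0],p[:,1]); t=np.arctan2(r,p[:,2]); k=f*t/np.maximum(r,1e-9)
    else: k=f/p[:,2]
    return np.c_[c["cx"]+k*p[:,0], c["cy"]+k*p[:,1]]
def down(yaw):  # tool z down, closing axis y at angle yaw from world x
    y=np.array([np.cos(yaw),np.sin(yaw),0]); z=np.array([0,0,-1.]); return np.c_[np.cross(y,z),y,z]
E
python3 - <<'E'
from h import *
s=.64
def sh(l,*a):
    print(l,*[np.round(unproj(n,p,z)[:2],3) for n,p,z in a])
w=lambda x,y,z:("wrist",(x,y),z)
c=lambda x,y,z:("scene",(x*s,y*s),z)
d=lambda x,y,z:("side",(x*s,y*s),z)
sh("clamp",w(203,221,.03),c(314,358,.03),d(487,332,.03))
sh("hex",w(197,105,.03),c(385,408,.03),d(447,277,.03))
sh("slot",w(58,116,.03),c(494,346,.03),d(317,298,.03))
sh("collar",w(74,219,.03),c(417,306,.03),d(343,363,.03))
sh("adapt",w(105,160,.076),c(413,329,.076),d(397,284,.076))
for p in [(482,477),(525,505),(632,412),(583,389)]: sh("trio s",c(*p,.012))
for p in [(280,243),(286,267),(408,251),(401,230)]: sh("trio d",d(*p,.012))
for p in [(259,297),(287,317),(367,284),(339,267)]: sh("duo s",c(*p,.012))
for p in [(359,463),(376,527),(525,492),(495,434)]: sh("duo d",d(*p,.012))
E
```

```text
clamp [ 0.659 -0.068] [ 0.651 -0.068] [ 0.662 -0.064]
hex [0.657 0.074] [0.652 0.073] [0.658 0.074]
slot [0.461 0.075] [0.452 0.078] [0.454 0.075]
collar [ 0.465 -0.071] [ 0.453 -0.073] [ 0.459 -0.07 ]
adapt [0.558 0.021] [0.555 0.021] [0.557 0.016]
trio s [0.638 0.215]
trio s [0.636 0.272]
trio s [0.418 0.272]
trio s [0.422 0.205]
trio d [0.427 0.272]
trio d [0.426 0.195]
trio d [0.634 0.189]
trio d [0.644 0.26 ]
duo s [ 0.599 -0.288]
duo s [ 0.602 -0.206]
duo s [ 0.442 -0.204]
duo s [ 0.437 -0.285]
duo d [ 0.443 -0.211]
duo d [ 0.439 -0.29 ]
duo d [ 0.601 -0.296]
duo d [ 0.605 -0.216]
```

Run:
```python
from h import *
import pickle
cal={}
for n,p in (("A",(.55,.07,.26)),("B",(.54,-.16,.26))):
    move_ptp(np.array(p),down(0)); wait(.2); cal[n]=get_calibration("wrist")
    im=snapshot("wrist"); cv2.imwrite(f"pics/{n}.png",im); cv2.imwrite(f"pics/{n}b.png",cv2.resize(im,(800,600),interpolation=cv2.INTER_CUBIC))
pickle.dump(cal,open("cal.pkl","wb")); print(get_time_s())
```

```text
2.35
```

View pics/Ab.png

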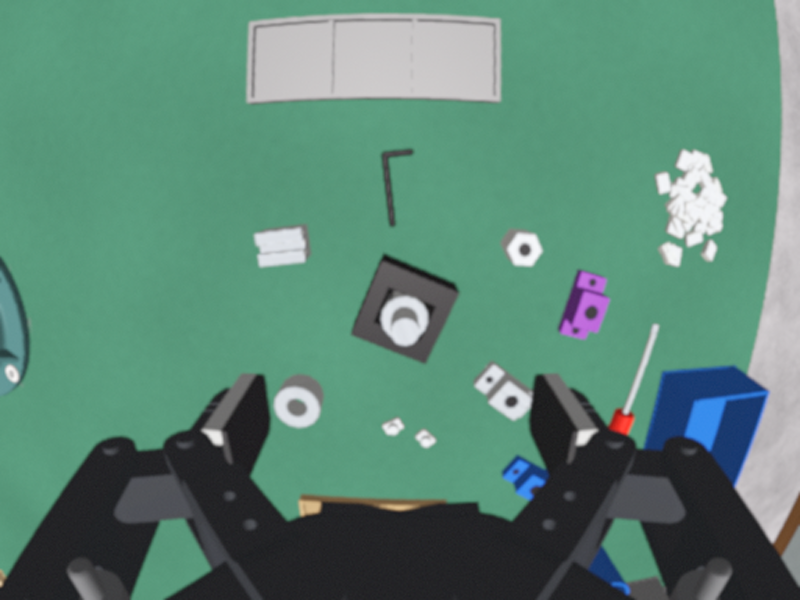

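View pics/Bb.png

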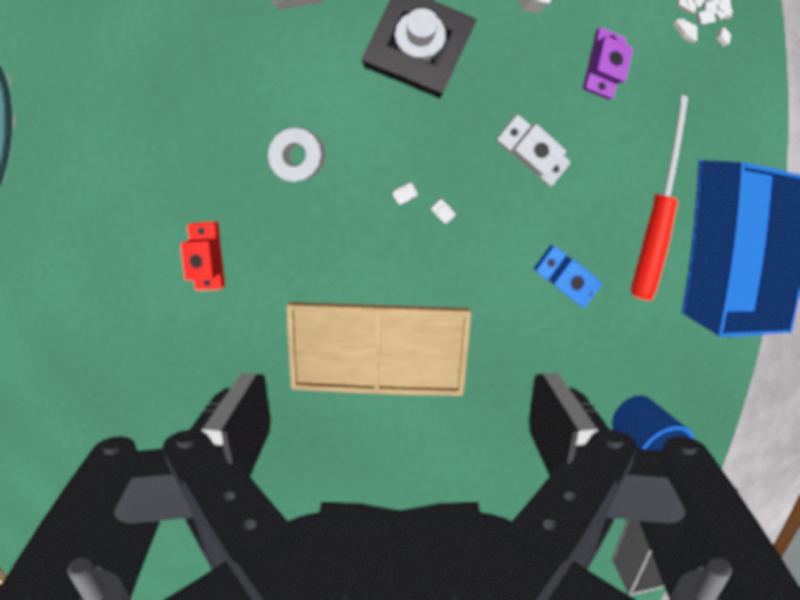

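View A shows the grey tray corners at (249,19), (500,18), (500,102) and (247,103). The slotted nut is at (281,247), the hexagon nut hole at (524,250) and the adapter top at (404,331). View B shows the cardboard tray corners at (288,304), (470,311), (463,395) and (292,390). The collar bore is at (294,154), the clamp hub hole at (542,150) and its foot holes at (514,132) and (557,169).

Run:
```python
from h import *
import pickle
cal=pickle.load(open("cal.pkl","rb")); s=.64
U=lambda v,p,z: unproj("wrist",(p[0]*s,p[1]*s),z,cal[v])[:2]
def rect(l,v,ps,z):
    q=np.array([U(v,p,z) for p in ps]); e=(q[1]-q[0]+q[2]-q[3])/2; n=(q[0]-q[3]+q[1]-q[2])/2
    print(l,"c",q.mean(0).round(4),"len",np.hypot(*e).round(4),np.hypot(*n).round(4),"ang",np.arctan2(e[1],e[0]).round(3),np.arctan2(-n[0],n[1]).round(3))
rect("trio","A",[(249,19),(500,18),(500,102),(247,103)],.012)
rect("duo","B",[(288,304),(470,311),(463,395),(292,390)],.012)
rect("slot","A",[(254,234),(304,227),(307,260),(259,267)],.03)
a,b=U("B",(514,132),.012),U("B",(557,169),.012); d=b-a
print("clamp",U("B",(542,150),.03),(a+b)/2,"d",np.hypot(*d),np.arctan2(d[1],d[0]))
print("collar",U("B",(294,154),.03)); print("hex",U("A",(524,250),.03))
print("adapt",U("A",(404,331),.076),U("B",(421,22),.076))
# hex contour
A=cv2.imread("pics/A.png"); B=cv2.imread("pics/B.png")
cr=lambda im,x,y,h=32: cv2.resize(im[max(0,y-h):y+h,x-h:x+h],(380,280) if False else (300,300),interpolation=cv2.INTER_CUBIC)
m=np.vstack([np.hstack([cr(A,335,159),cr(A,180,158)]),np.hstack([cr(B,343,96),cr(A,259,203)])])
cv2.imwrite("pics/m.png",m)
```

```text
trio c [0.5306 0.2368] len 0.2141 0.0764 ang -0.016 -0.01
duo c [ 0.5223 -0.2519] len 0.1637 0.0858 ang -0.029 -0.028
slot c [0.4543 0.0761] len 0.0431 0.0281 ang 0.118 0.068
clamp [ 0.65731818 -0.06860792] [ 0.65747307 -0.0687002 ] d 0.04939204689714843 -0.6406914139427416
collar [ 0.45670868 -0.07460066]
hex [0.65684202 0.07351267]
adapt [0.5562171  0.01975494] [0.55579859 0.01908574]
```

View pics/m.png

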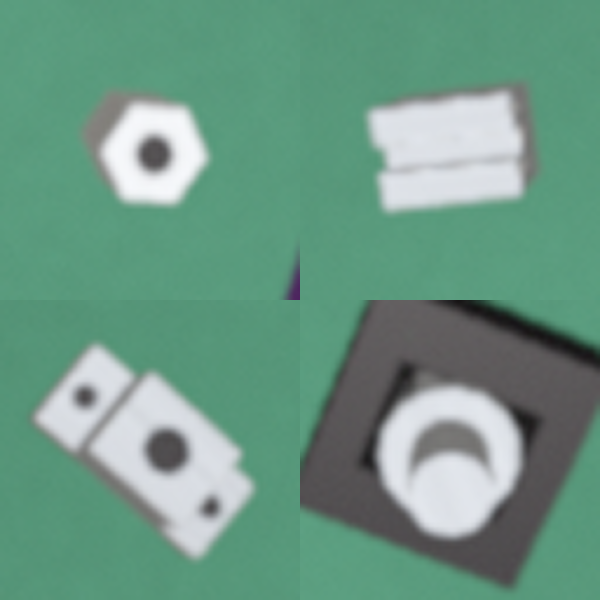

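The crops confirm the steel clamp (not one of the coloured ones), the hexagon nut with flats about ±y, the slotted nut and the adapter. The measured sizes match the description. I'm starting with the clamp.

```bash
cat >> h.py <<'E'
TRAY={"duo":((.5223,-.2519),-.028),"trio":((.5306,.2368),-.013)}
def bay(t,x):
    (cx,cy),a=TRAY[t]; return np.array([cx+x*np.cos(a),cy+x*np.sin(a)]),np.pi/2+a
def fz(n=4):
    v=[]
    for _ in range(n): v.append(get_ft_force()[2]); wait(.02)
    return np.mean(v)
def pick(xy,yaw,zt,width,pre,grip,vup=.1,zc=.17):
    gripper_to(pre); move_ptp(np.array([*xy,zc]),down(yaw)); f0=fz()
    move_l(np.array([*xy,zt]),v=.12); gripper_to(max(width-.012,.0),grip); wait(.2)
    print("grip: opening %.4f force %.1f want %.4f tcpz %.4f"%(get_opening(),get_gripper_force(),width,get_tool_pos()[2]))
    move_l(np.array([*xy,zt+.05]),v=vup); move_l(np.array([*xy,zc]),v=.2); wait(.2)
    print("lifted: opening %.4f  dFz %.2f f0 %.2f t %.1f"%(get_opening(),fz()-f0,f0,get_time_s()))
def place(t,x,zt,width,zc=.17):
    xy,yaw=bay(t,x); P=lambda z:np.array([*xy,z])
    move_ptp(P(zc),down(yaw)); move_l(P(zt+.012),v=.12); move_l(P(zt+.003),v=.03); wait(.2); f0=fz(); z=zt+.003
    while z>zt-.003:
        z-=.001; move_l(P(z),v=.02); wait(.05)
        f=fz()
        if abs(f-f0)>1.5: break
    print("contact cmd z %.4f tcp %.4f (expect %.4f) dF %.2f"%(z,get_tool_pos()[2],zt,f-f0))
    gripper_to(width+.012); wait(.1)
    move_l(P(zt+.05),v=.1); move_l(P(zc),v=.25); print("t %.1f"%get_time_s())
E
python3 - <<'E'
from h import *
pick((.6574,-.0687),-.641+np.pi/2,.010,.028,.055,60)
place("duo",-.04,.014,.028)
cv2.imwrite("pics/c1.png",snapshot("wrist"))
E
```

```text
grip: opening 0.0267 force 61.0 want 0.0280 tcpz 0.0109
lifted: opening 0.0268  dFz -2.44 f0 -0.01 t 7.2
contact cmd z 0.0140 tcp 0.0149 (expect 0.0140) dF 8.03
t 13.0
```

View pics/c1.png

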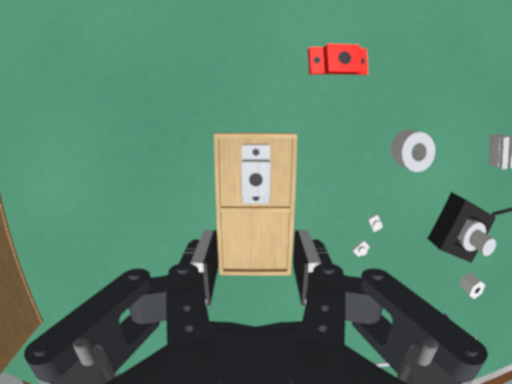

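The clamp sits flat, aligned and centred in the near cardboard bay at (256,175). Next are the collar, slotted nut and hexagon nut.

Run:
```python
from h import *
pick((.4567,-.074),np.pi/2,.010,.044,.066,60)
place("duo",.04,.014,.044)
cv2.imwrite("pics/c2.png",snapshot("wrist"))
pick((.4545,.0758),np.pi/2+.11,.010,.028,.055,60)
place("trio",-.07,.014,.028)
pick((.6568,.0735),np.pi/2-.06,.010,.026,.050,50)
place("trio",.07,.014,.026)
cv2.imwrite("pics/c3.png",np.hstack([snapshot("wrist")[:,60:450],cv2.imread("pics/c2.png")[:,60:450]]))
```

```text
grip: opening 0.0417 force 60.2 want 0.0440 tcpz 0.0110
lifted: opening 0.0411  dFz -2.78 f0 0.02 t 17.9
contact cmd z 0.0140 tcp 0.0151 (expect 0.0140) dF 7.97
t 23.5
grip: opening 0.0266 force 59.3 want 0.0280 tcpz 0.0107
lifted: opening 0.0264  dFz -2.41 f0 0.18 t 28.8
contact cmd z 0.0140 tcp 0.0147 (expect 0.0140) dF 7.43
t 34.2
grip: opening 0.0248 force 49.8 want 0.0260 tcpz 0.0109
lifted: opening 0.0247  dFz -1.83 f0 0.21 t 39.2
contact cmd z 0.0140 tcp 0.0149 (expect 0.0140) dF 6.73
t 44.7
```

View pics/c3.png

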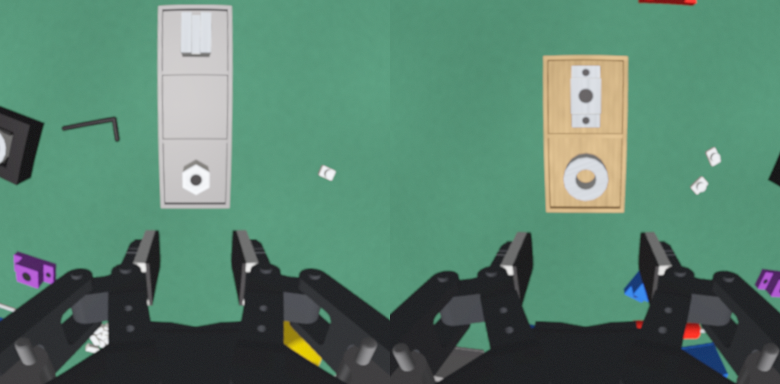

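The left view shows the slotted nut in the near grey bay at (196,33) and the hexagon nut in the far bay at (196,180). The right view shows the clamp and collar in the cardboard tray. The adapter is next, gripped by the neck above the flange.

```bash
sed -i 's/def place(t,x,zt,width,zc=.17)/def place(t,x,zt,width,zc=.17,s=.003)/; s/zt+\.012),v=.12); move_l(P(zt+.003)/zt+s+.009),v=.12); move_l(P(zt+s)/; s/z=zt+\.003$/z=zt+s/' h.py
python3 - <<'E'
from h import *
pick((.556,.0195),np.pi/2,.049,.022,.050,110,vup=.04,zc=.19)
cv2.imwrite("pics/c4.png",np.hstack([snapshot("side")[60:330,150:400],snapshot("wrist")[100:370,130:380]]))
E
```

```text
grip: opening 0.0182 force 107.4 want 0.0220 tcpz 0.0500
lifted: opening 0.0185  dFz -3.55 f0 0.41 t 50.2
```

View pics/c4.png

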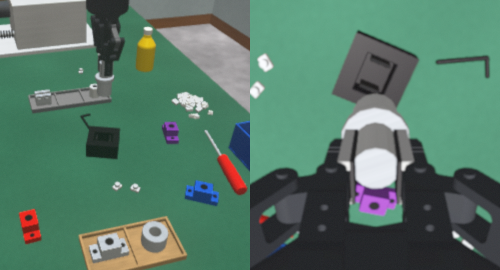

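The adapter is out of the holder and held upright by the neck, and the socket is empty. I'm placing it now.

Run:
```python
from h import *
place("trio",0,.047,.022,zc=.19,s=.007)
cv2.imwrite("pics/c5.png",np.hstack([snapshot("wrist")[:,60:450],snapshot("side")[60:330,100:500]][:1]+[snapshot("side")[:,60:450]]))
```

```text
contact cmd z 0.0470 tcp 0.0480 (expect 0.0470) dF 8.22
t 57.2
```

View pics/c5.png

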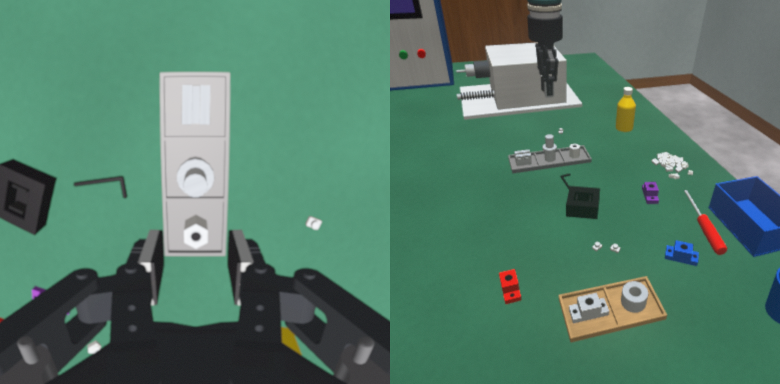

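All five parts stand upright in their bays: grey tray at (195,104), (195,178) and (195,235), with the clamp and collar in the cardboard tray. The gripper is clear, so I'm handing in.

```bash
python3 -c "
from h import *
wait(.5); print(finish_job())"
```

```text
the job is handed in; nothing more can be done
None
```

I made up both kits and handed the job in at about 58 s of robot time: the final pictures show all five parts upright in their bays and released, but no verdict came back from the hand-in.

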